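# Refit the gate pin of a gelato freezer's hatch and tug-test it

## Task

The hatch of the batch freezer lies washed on the bench: take the blue-knobbed pin from the rack, put it down the brass bush on which the gate swings and push it straight in until its catches click and its collar sits fully home, never with more than 45 N. Then pull straight up on its knob with a steady 15 N or so for half a second to prove that it is held (under 10 N proves nothing, over 22 N would strain the catches), and let go, leaving the pin in the bush. Leave the rack's other parts and the things lying about alone.

Things in the scene. Friction and masses are not known exactly. Their poses are not given: they have to be found in the camera images.
- pin: Blue-knobbed steel detent pin, about 0.12 kg. Origin: centre of its collar's underside; z along the axis, up. Above it: collar 36 dia x 4, neck 16 dia to z 14, blue knob 28 dia from z 14 to 38 (grip it there). Below: shank 12 dia to z -34, nose cone to 5 dia at z -40, and two sprung brass catches, opposite each other on the pin's x axis, 18.4 across when out, flat on top at z -28, rounded below.
- bush_mouth (a point): Centre of the top face of the brass pivot bush (27 dia) on the hatch, 44 mm above the bench; z up. Mouth 21 dia, countersunk in 6 mm to a bore 14 dia, which ends in a square ledge 26 mm below the top, over a free cavity. The pin's catches need up to about 20 N to squeeze into the mouth, drag some 5 N along the bore, then click out under the ledge; the seated pin has 2 mm of free up-and-down play.
- hatch: Round aluminium freezer door, 240 dia, top face 26 mm above the bench, lying face up; heavy, does not move. Origin: on the bush's axis at bench level, z up; the disc's centre lies 50 mm along x. A steel swing gate (hub 48 dia x 43 high around the bush, black knob 82 mm out, top 78 mm above the bench) turns on the bush, at any angle from x towards y.
- rack: Stainless parts rack, 74 x 254 mm, top sheet 56 mm above the bench, fixed. Origin: centre of its footprint on the bench; three holes 23 dia in a row along its y axis, at -72, 0 and 72 mm. Pin, stud and screw hang in them by their collars, upright, in any order.
- black_stud: Stud with a black knob in the rack, head as the pin's, shank 10 dia x 46. Origin: centre of its collar's underside. Leave it alone.
- orange_screw: Brass screw with an orange knob in the rack, head as the pin's, shank 16 dia x 22. Origin: centre of its collar's underside. Leave it alone.
- refractometer: Hand refractometer lying on the bench, 170 mm long, 30 thick. Origin: middle of its underside. Leave it alone.
- spoon: Brass tasting spoon, 160 mm long, lying on the bench. Origin: its underside. Leave it alone.
- spatula: White-handled spatula, 270 mm long, lying on the bench. Origin: its underside. Leave it alone.
- jug: Clear measuring mug, 90 dia x 115 mm, standing. Origin: centre of its foot. Leave it alone.
- ring_nut: Steel ring nut with four lugs, 92 dia (116 over the lugs) x 18 mm, lying flat. Origin: centre of its underside. Leave it alone.

How it is judged:
By the outcome, as a careful person would: the job done as asked, in the order asked, and still so for the second after the job is handed in, with the robot touching nothing.
It also fails if it takes over 62 s, if anything falls off the work surface, if the arm or the gripper's body presses on something with over 40 N, if the wrist force passes 120 N, or if a joint passes its speed limit or range.

## Robot

A 7-joint arm with a two-finger parallel gripper is mounted at the origin on the work surface. World frame = base frame: x ahead of the robot, y to its left, z up, the work surface at z = 0. Lengths are in m, angles in rad, forces in N, time in s.
With the tool pointing down it reaches from about 0.35 to 0.9 m from the base axis. Payload 19.9 kg.
Tool frame: the origin (TCP) lies between the finger pads; the fingertips stand 11 mm ahead of it and the grasp point (between the pads) lies 8 mm behind it; z points along the fingers, y is the line along which they close (so a half turn about z gives the same grasp; the last joint's range is limited). The gripper opens to 85 mm and grips with 20 to 120 N. Pads are 22 mm wide; open, the fingers measure 114 mm over their backs; the gripper's body (76 mm by 85 mm) begins 54 mm behind the grasp point. The pads swing forward as they close: fully open they stand 13 mm farther back than shut.
Start: joints at [-1.319, 0.417, -0.01, 1.614, 0.005, 1.111, -0.053], TCP at [0.181, 0.598, 0.242] pointing down, gripper open.
Joint ranges: [-2.81, 2.81], [-0.39, 2.02], [-1.27, 1.25], [0.06, 2.57], [-1.19, 4.33], [0.19, 2], [-2.82, 2.82]. Speed limits (rad/s): [1.89, 1.89, 2.39, 2.39, 3.01, 3.01, 3.01].

## Interface

Orientations are given as [roll, pitch, yaw] about the fixed x, y, z axes, in that order (R = Rz(yaw) Ry(pitch) Rx(roll)).
In Python, from cell import r gives the robot as it stands. The module is installed in compiled form; this text tells all that it offers. Calls block until the motion is done:
- r.move_ptp(position, orientation): joint-space move of the TCP to a pose.
- r.servo_line(position, attitude=None, vel=0.15): straight line of the TCP; attitude=None keeps the orientation; vel is the mean speed in m/s.
- r.goto_joints(angles): joint-space move.
- r.gripper_to(opening): opening from 0.0 (shut) to 1.0 (fully open); the grip force is fixed at half the most; returns when the fingers have stopped.
- r.wait(seconds).
- r.inverse_kinematics(position, orientation): joint angles nearest the present ones, or None.
- r.grab_frame(name): name is "scene" or "top"; returns the picture (420x560x3 uint8, blue, green, red); there is no depth.
- r.camera_model(name): a dict with "fx", "fy", "cx", "cy" (pixels), "world_from_camera" (4x4, takes a point from camera to world coordinates). Camera axes: x right, y down, z forward; pixel columns grow to the right and rows downward; lengths in m; the calibration is good to about 2 mm. A picture is of the moment at which its call begins. camera_model takes no time and is no camera call.
A pose or a line that the arm cannot do raises r.MotionError and nothing moves.
- r.finish_job(): hands the job in; it is judged then, once.
Readings, each from a call of its own:
- r.current_time(): time.
- r.current_qpos(): joint angles.
- r.current_joint_vel(): joint speeds.
- r.current_joint_torque(): joint torques, N m.
- r.current_eef_pos(): TCP position.
- r.current_tool_rot(): TCP orientation.
- r.current_ft_force(): force on the tool from outside, world axes, zero at the start.
- r.current_wrist_torque(): the same for the moment, N m.
- r.current_opening(): opening from 0.0 (shut) to 1.0 (fully open).
- r.current_grip_force(): force on a finger pad.
Only numpy, scipy, OpenCV 4.12 (cv2) and the standard library are available. Lean on these libraries where they do the work, as an engineer would, in place of code of your own. Each camera call takes 0.05 s, during which the arm holds its last target. There are 200 camera calls.

## Working session

There is one attempt and no reset: what is moved stays moved. The work goes in short steps, each a Python script; the robot and the scene stay as the last script left them, time stands still between calls to the robot, and variables do not carry over. Pictures are saved under pics/ and viewed, at most 10 in all, crops included, and the job is handed in when it is done.

```bash
mkdir -p pics
python3 - <<'E'
from cell import r
import cv2,numpy as np
for n in("scene","top"):
    cv2.imwrite(f"pics/{n}0.png",r.grab_frame(n)); m=r.camera_model(n); print(n,m["fx"],m["cx"],m["cy"],np.round(m["world_from_camera"],3).tolist())
print(r.current_time(),r.current_eef_pos(),r.current_tool_rot(),r.current_ft_force())
E
```

```text
scene 436.10563544594686 276.1246076323439 208.33416973004663 [[-0.19, 0.548, -0.814, 1.574], [0.982, 0.101, -0.162, 0.275], [-0.007, -0.83, -0.557, 0.854], [0.0, 0.0, 0.0, 1.0]]
top 536.8519286872418 281.5512527374934 212.21208343630803 [[0.016, -0.981, 0.194, 0.086], [-1.0, -0.016, 0.005, 0.033], [-0.002, -0.194, -0.981, 1.828], [0.0, 0.0, 0.0, 1.0]]
0.1 [0.18092405 0.5979187  0.24173832] [-3.14049240e+00  6.72026533e-05  2.84777759e+00] [-0.76285783  0.75014189 -1.59239338]
```

View pics/scene0.png

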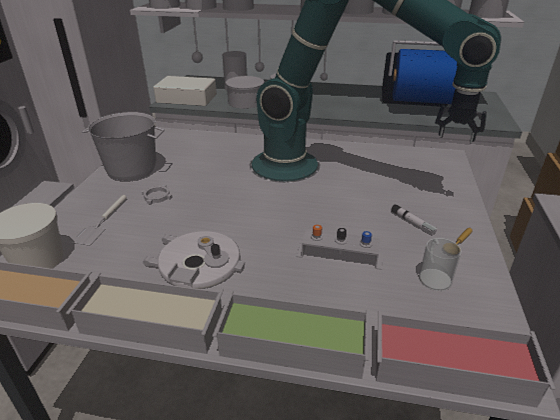

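View pics/top0.png

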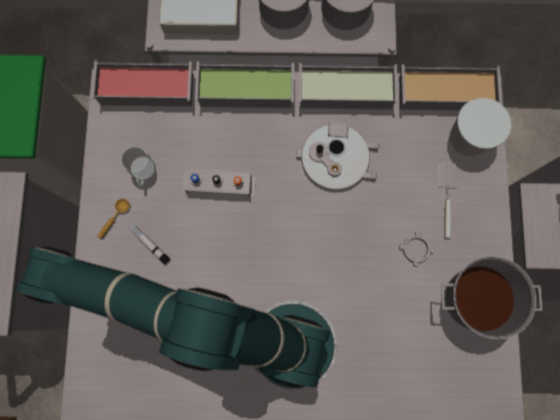

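The blue pin shows at scene (367,237) and top (195,178). The bush is near scene (206,241) and top (335,169). I'll zoom in on both.

Run:
```python
import cv2,numpy as np
s=cv2.imread("pics/scene0.png");t=cv2.imread("pics/top0.png")
f=lambda i,x,y,w,h,k:cv2.resize(i[y:y+h,x:x+w],None,fx=k,fy=k,interpolation=cv2.INTER_CUBIC)
a=f(s,140,220,110,75,7);cv2.imwrite("pics/c1.png",a)
cv2.imwrite("pics/c2.png",f(t,290,115,100,80,7))
for n,i in(("scene",s),("top",t)):
    h=cv2.cvtColor(i,cv2.COLOR_BGR2HSV)
    for c,lo,hi in(("blue",(105,120,40),(130,255,255)),("orange",(0,130,60),(14,255,255))):
        m=cv2.inRange(h,lo,hi);k,_,st,ce=cv2.connectedComponentsWithStats(m)
        print(n,c,[(st[j].tolist(),ce[j].round(1).tolist()) for j in range(1,k) if 15<st[j][4]<400])
```

```text
scene blue [([362, 231, 9, 12, 74], [366.2, 237.4])]
scene orange [([313, 225, 9, 11, 76], [316.7, 230.2])]
top blue [([191, 175, 8, 7, 23], [195.0, 178.7])]
top orange [([234, 177, 7, 8, 36], [237.3, 180.7]), ([457, 277, 9, 18, 48], [460.4, 284.2]), ([457, 299, 9, 10, 24], [459.8, 304.1])]
```

View pics/c1.png

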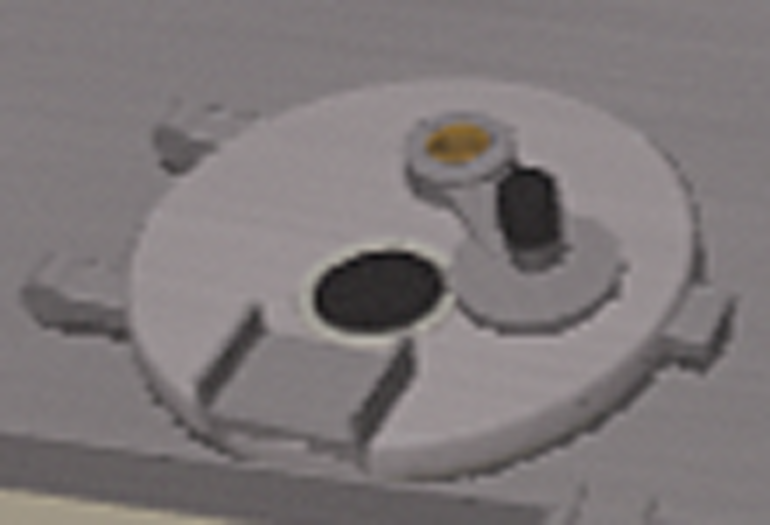

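View pics/c2.png

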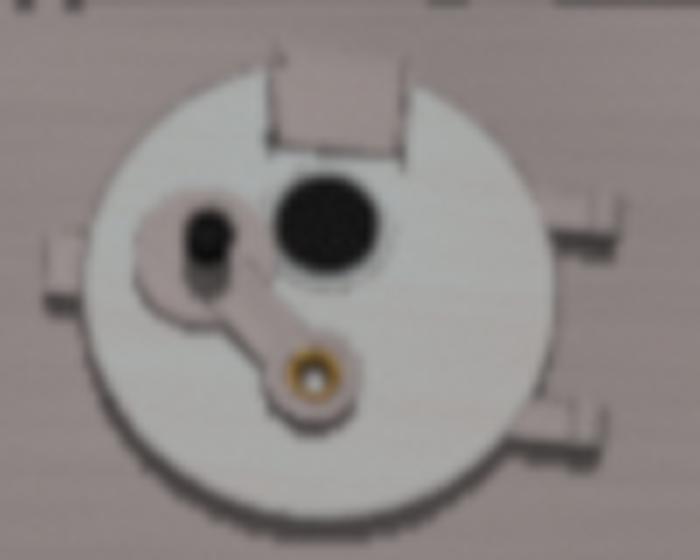

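The brass bush is at about top (334.7,168.9) and scene (205.4,240.6). The gate knob stands off to its upper left (+x,+y), about 45° round. Next I'll compute positions.

```bash
cat > h.py <<'E'
from cell import r
import cv2,numpy as np
def ray(n,u,v):
    m=r.camera_model(n);T=np.array(m["world_from_camera"])
    return T[:3,3],T[:3,:3]@[(u-m["cx"])/m["fx"],(v-m["cy"])/m["fy"],1]
def plane(n,u,v,z):
    o,d=ray(n,u,v);return o+d*(z-o[2])/d[2]
def tri(a,b):
    (o,d),(p,e)=ray("scene",*a),ray("top",*b)
    s=np.linalg.lstsq(np.c_[d,-e],p-o,rcond=None)[0]
    return (o+d*s[0]+p+e*s[1])/2, np.linalg.norm(o+d*s[0]-p-e*s[1])
def mask(im,lo,hi,box):
    x,y,w,h=box;m=cv2.inRange(cv2.cvtColor(im,cv2.COLOR_BGR2HSV),lo,hi)[y:y+h,x:x+w]
    p=cv2.findNonZero(m)
    c=cv2.minEnclosingCircle(p); return len(p),np.array(cv2.boundingRect(p))+[x,y,0,0],p.mean((0,1))+[x,y],np.add(c[0],[x,y])
E
python3 - <<'E'
from h import *
s=cv2.imread("pics/scene0.png");t=cv2.imread("pics/top0.png")
bs=mask(s,(10,90,50),(35,255,255),(195,230,20,20));bt=mask(t,(10,80,40),(35,255,255),(325,160,20,18));print(bs,bt)
for n,b in(("scene",bs),("top",bt)):
    for c in b[2:]: print("bush",n,plane(n,*c,.044).round(4))
print(tri(bs[3],bt[3]))
print("pin",plane("scene",366.2,237.4,.082),plane("top",195,178.7,.085),tri((366.2,237.4),(195,178.7)))
print("screw",plane("scene",316.7,230.2,.082),plane("top",237.3,180.7,.085),tri((316.7,230.2),(237.3,180.7)))
print("gateknob",plane("top",290+208/7,115+232/7,.075))
E
```

```text
(37, array([201, 238,   9,   5]), array([205., 240.]), array([205., 240.])) (30, array([331, 165,   8,   7]), array([334.36666667, 167.5       ]), array([334.42307663, 167.73076916]))
bush scene [ 0.5975 -0.1377  0.044 ]
bush scene [ 0.5975 -0.1377  0.044 ]
bush top [ 0.5975 -0.1369  0.044 ]
bush top [ 0.5967 -0.1371  0.044 ]
(array([ 0.59692341, -0.13753948,  0.04353337]), np.float64(0.0007935146901396859))
pin [0.54688181 0.33547525 0.082     ] [0.53946039 0.33406945 0.085     ] (array([0.54133388, 0.33556102, 0.07778427]), np.float64(0.0004856678080302435))
screw [0.53830031 0.19132047 0.082     ] [0.53479161 0.19206147 0.085     ] (array([0.53604429, 0.19180974, 0.08042064]), np.float64(0.001343821535663759))
gateknob [ 0.65618804 -0.08422904  0.075     ]
```

Run:
```python
from h import *
for y in(1.5708,-1.5708):
    for p in([.543,.335,.073],[.543,.335,.2],[.597,-.1373,.15],[.597,-.1373,.06]):
        q=r.inverse_kinematics(p,[np.pi,0,y]);print(y,p,None if q is None else np.round(q,2))
s=r.grab_frame("scene");t=r.grab_frame("top")
print(mask(s,(100,60,20),(135,255,255),(355,225,22,22)),mask(t,(100,60,20),(135,255,255),(186,170,18,18)))
```

```text
1.5708 [0.543, 0.335, 0.073] [-0.84  0.66  0.33  1.71 -0.27  0.82 -0.39]
1.5708 [0.543, 0.335, 0.2] [-0.88  0.5   0.38  1.63 -0.21  1.05 -0.44]
1.5708 [0.597, -0.1373, 0.15] [-0.46  0.67  0.9   1.75 -0.61  1.03  0.67]
1.5708 [0.597, -0.1373, 0.06] [-0.32  0.73  0.69  1.79 -0.6   0.84  0.66]
-1.5708 [0.543, 0.335, 0.073] [-0.44  0.64 -0.23  1.69  0.18  0.83  2.4 ]
-1.5708 [0.543, 0.335, 0.2] [-0.47  0.49 -0.18  1.62  0.1   1.05  2.47]
-1.5708 [0.597, -0.1373, 0.15] [-0.55  0.77  1.08  1.75 -0.76  1.1  -2.36]
-1.5708 [0.597, -0.1373, 0.06] [-0.54  0.95  1.08  1.79 -0.97  1.04 -2.22]
(94, array([362, 231,  10,  12]), array([366.13829787, 236.75531915]), array([366.19444466, 236.63888931])) (49, array([191, 174,   8,   9]), array([194.55102041, 177.89795918]), array([194., 178.]))
```

Run:
```python
from h import *
O=[np.pi,0,np.pi/2]
r.move_ptp([.544,.3355,.17],O)
r.gripper_to(.7)
r.servo_line([.544,.3355,.073],vel=.1)
f0=r.current_ft_force()
r.gripper_to(0);print(r.current_opening(),r.current_grip_force(),f0,r.current_ft_force(),r.current_eef_pos())
r.servo_line([.544,.3355,.18],vel=.1)
r.wait(.3);print(r.current_ft_force(),r.current_opening(),r.current_time())
for n in("scene","top"):
    im=r.grab_frame(n);cv2.imwrite(f"pics/{n}1.png",im)
s=cv2.imread("pics/scene1.png");cv2.imwrite("pics/c3.png",cv2.resize(s[130:270,300:440],None,fx=4,fy=4,interpolation=cv2.INTER_CUBIC))
```

```text
0.31078472302366833 58.597869873046875 [-0.33223484  0.56441256  1.05682464] [-1.52697517 -0.94067025  5.36085808] [0.5442104  0.33566054 0.07365875]
[ 0.41077193 -0.81816997 -1.63821451] 0.310619549567806 5.2833
```

View pics/c3.png

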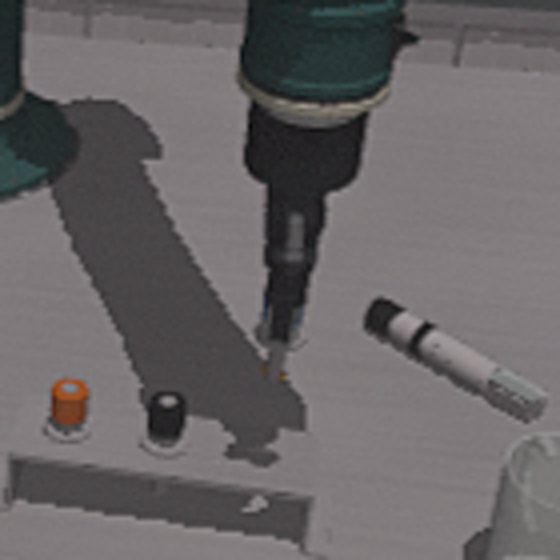

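The pin is held upright. Its brass catches show at c3 (266,375) and (287,375), centred on about scene (369.1,223.7). I'll check the pin's y offset in the hand from that.

Run:
```python
from h import *
s=cv2.imread("pics/scene1.png")
m=mask(s,(8,80,40),(35,255,255),(360,218,18,10));print(m)
for u,v in(m[2],(369.1,223.7),(369.2,219.5),((262+301)/8+300-.4,213)):
    o,d=ray("scene",u,v);print((o+d*(.544-o[0])/d[0]).round(4))
print(s[220,362:378].tolist())
print(s[224,362:378].tolist())
```

```text
(4, array([365, 221,   6,   4]), array([367.75, 222.5 ]), array([367.5, 223. ]))
[0.544  0.3343 0.1327]
[0.544  0.3385 0.1291]
[0.544  0.3371 0.1434]
[0.544  0.3368 0.1655]
[[69, 69, 71], [71, 70, 73], [72, 70, 73], [68, 68, 70], [61, 60, 66], [64, 64, 65], [79, 77, 80], [79, 77, 81], [84, 83, 87], [111, 110, 115], [128, 127, 133], [124, 121, 128], [125, 122, 128], [125, 124, 129], [125, 123, 127], [125, 122, 128]]
[[73, 72, 74], [71, 74, 75], [74, 73, 77], [69, 69, 72], [66, 62, 67], [78, 75, 78], [81, 77, 81], [68, 74, 84], [42, 80, 95], [91, 110, 119], [133, 130, 136], [129, 127, 134], [130, 128, 133], [124, 124, 130], [127, 125, 130], [128, 126, 133]]
```

Run:
```python
from h import *
O=[np.pi,0,np.pi/2];x,y=.597,-.1373
r.servo_line([.57,.1,.18],vel=.25)
r.servo_line([x,y,.15],vel=.25);r.servo_line([x,y,.106],vel=.08);r.wait(.3)
f0=np.array(r.current_ft_force());print(f0,r.current_eef_pos(),r.current_time())
z=.106
while z>.0785:
    z-=.0015;r.servo_line([x,y,z],vel=.03)
    f=np.array(r.current_ft_force())-f0
    print(round(z,4),f.round(1),np.round(r.current_eef_pos(),4),round(r.current_time(),2))
    if f[2]>25 or np.hypot(*f[:2])>10: break
for n in("scene","top"):cv2.imwrite(f"pics/{n}2.png",r.grab_frame(n))
```

```text
[-0.22561529 -0.61841424 -1.68610183] [ 0.59717284 -0.13731935  0.10636294] 8.6
0.1045 [0.6 0.9 1.2] [ 0.597  -0.1373  0.1044] 8.85
0.103 [0.6 0.8 1.3] [ 0.5969 -0.1373  0.1029] 9.1
0.1015 [ 0.5 -0.  -0.2] [ 0.5969 -0.1373  0.1014] 9.35
0.1 [-0.7  0.1  0.9] [ 0.5969 -0.1373  0.0999] 9.6
0.0985 [-0.7  0.5  1.1] [ 0.5969 -0.1373  0.0984] 9.85
0.097 [0.7 0.4 0.8] [ 0.597  -0.1373  0.0969] 10.1
0.0955 [ 0.1  0.9 -0.3] [ 0.5969 -0.1373  0.0954] 10.35
0.094 [ 1.  -0.1 -0.3] [ 0.5969 -0.1373  0.0939] 10.6
0.0925 [0.9 0.5 1.3] [ 0.5969 -0.1373  0.0924] 10.85
0.091 [0.8 0.3 2.1] [ 0.597  -0.1373  0.0909] 11.1
0.0895 [ 1.5 -0.2  1.9] [ 0.5972 -0.1374  0.0895] 11.35
0.088 [ 2.3 -0.4  1.2] [ 0.5971 -0.1374  0.088 ] 11.6
0.0865 [ 2.6 -0.6  1.4] [ 0.597  -0.1373  0.0863] 11.85
0.085 [ 2.4 -0.7 -0.1] [ 0.5969 -0.1373  0.0848] 12.1
0.0835 [ 2.7 -0.4 -1.5] [ 0.5969 -0.1373  0.0833] 12.35
0.082 [ 2.7 -0.4 -1.6] [ 0.597  -0.1373  0.0818] 12.6
0.0805 [ 2.5 -0.4 -0.9] [ 0.597  -0.1373  0.0803] 12.85
0.079 [ 2.1 -1.1 -1.6] [ 0.5969 -0.1373  0.0788] 13.1
0.0775 [ 3.6 -0.5 -1.6] [ 0.5969 -0.1373  0.0773] 13.35
```

Run:
```python
import cv2,numpy as np
s=cv2.imread("pics/scene2.png");t=cv2.imread("pics/top2.png")
f=lambda i,x,y,w,h:cv2.resize(i[y:y+h,x:x+w],(400,400),interpolation=cv2.INTER_CUBIC)
cv2.imwrite("pics/c4.png",np.hstack([f(s,170,195,70,70),f(t,295,125,80,80)]))
```

```text
(no output)
```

View pics/c4.png

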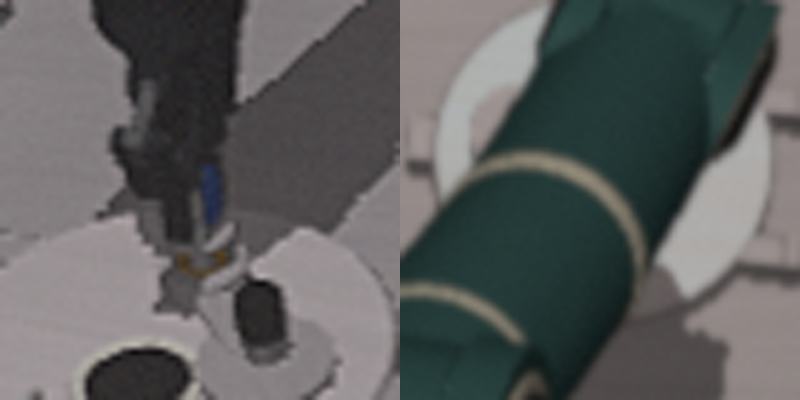

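The picture shows the pin tilted in the grip, with its collar slanted at c4 (215,250), so it turned about the pads' closing line. I'll lift it clear and look again.

Run:
```python
from h import *
x,y=.597,-.1373
r.servo_line([x,y,.14],vel=.08);r.wait(.3)
print(r.current_ft_force(),r.current_opening(),r.current_grip_force(),r.current_eef_pos(),r.current_tool_rot(),r.current_time())
s=r.grab_frame("scene");cv2.imwrite("pics/scene3.png",s)
s1=cv2.imread("pics/scene1.png")
f=lambda i,x,y,w,h:cv2.resize(i[y:y+h,x:x+w],(400,560),interpolation=cv2.INTER_CUBIC)
cv2.imwrite("pics/c5.png",np.hstack([f(s,180,180,50,70),f(s1,345,175,50,70)]))
```

```text
[-0.15696986  0.5004131  -1.64171058] 0.3091549252160947 61.02233290672302 [ 0.59686724 -0.1373184   0.13972094] [-3.14112009e+00 -8.28698877e-06  1.57072870e+00] 14.6833
```

View pics/c5.png

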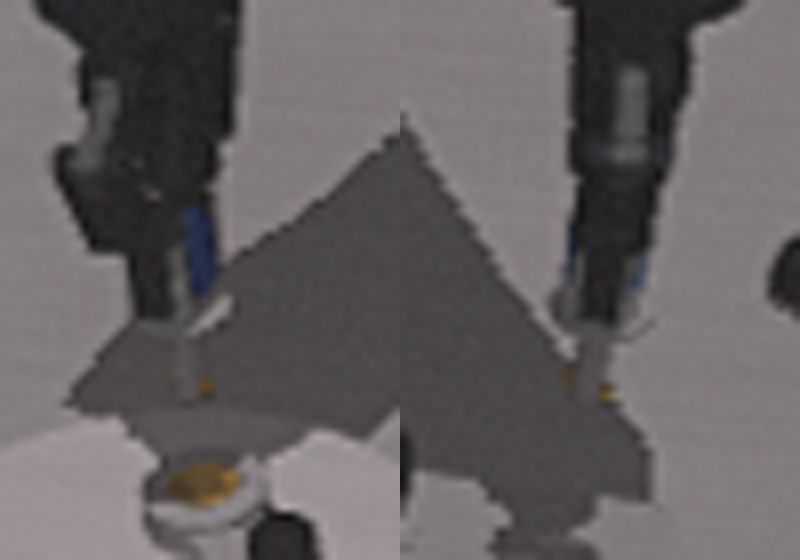

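Run:
```python
from h import *
s=cv2.imread("pics/scene3.png");s1=cv2.imread("pics/scene1.png")
for n,(u,v),x in(("tip1",(368.75,225.6),.544),("tip3",(203.75,230.2),.597),("catch3",(203.4,227.5),.597),("catch3up",(203.4,226),.597),("bush",(205,240),.597)):
    o,d=ray("scene",u,v);print(n,(o+d*(x-o[0])/d[0]).round(4))
m=r.camera_model("scene");T=np.linalg.inv(m["world_from_camera"])
for z in(.044,.0823,.0943,.1223,.16):
    c=T@[.597,-.1373,z,1];print(z,m["fx"]*c[0]/c[2]+m["cx"],m["fy"]*c[1]/c[2]+m["cy"])
for v in range(219,233):print(v,s[v,196:212].sum(1) if 0 else s[v,196:212].mean(1).astype(int))
```

```text
tip1 [0.544  0.3382 0.1224]
tip3 [ 0.597  -0.1381  0.0804]
catch3 [ 0.597  -0.1381  0.0903]
catch3up [ 0.597  -0.1375  0.0959]
bush [ 0.597  -0.1379  0.0436]
0.044 205.1855174845414 239.91232446275518
0.0823 203.93032796026938 229.7046089452732
0.0943 203.5284856006483 226.436662224427
0.1223 202.5744024992389 218.67766751414774
0.16 201.2521555944037 207.9246139015814
219 [ 85  41  45  41  41  58  87  80  74 109 138 122  92  67  74  72]
220 [ 68  79  80  74  73  77  80  76 105 136 116  60  64  70  72  69]
221 [ 73  74  77  83  81  84  81 100 111  78  75  65  72  73  71  73]
222 [73 73 70 70 73 74 83 79 73 66 74 74 74 74 73 73]
223 [73 73 74 73 70 70 81 80 74 69 74 75 74 73 74 74]
224 [74 74 73 74 76 76 83 84 77 71 74 72 74 73 75 74]
225 [74 72 73 74 73 75 84 83 79 71 70 74 74 73 76 77]
226 [75 75 75 77 73 77 87 85 77 72 71 76 75 75 72 71]
227 [72 74 74 74 73 72 77 84 78 67 69 74 74 74 74 75]
228 [76 75 74 74 75 71 77 86 80 67 69 74 75 76 76 74]
229 [77 74 74 75 73 73 78 84 77 58 60 75 73 72 72 73]
230 [76 77 76 75 73 75 70 65 72 72 76 77 77 72 77 73]
231 [73 76 79 82 81 83 82 83 85 86 84 82 85 82 80 79]
232 [83 85 86 86 86 86 87 86 86 86 86 85 88 88 85 88]
```

The pin is upright, on the bush axis and unmoved in the grip: the slanted look was only the lit collar edge. I'll go down again and push on, watching the force.

Run:
```python
from h import *
x,y=.597,-.1373
f0=np.array(r.current_ft_force())
r.servo_line([x,y,.095],vel=.08)
z=.095
while z>.0595:
    z-=.001 if z>.066 else .0005
    r.servo_line([x,y,z],vel=.03)
    f=np.array(r.current_ft_force())-f0;p=r.current_eef_pos()
    print(round(z,4),f.round(1),np.round(p,4),np.round(r.current_wrist_torque(),1),round(r.current_time(),2))
    if f[2]>28 or np.hypot(*f[:2])>12: break
cv2.imwrite("pics/scene4.png",r.grab_frame("scene"))
```

```text
0.094 [-0.5  0.3  1.4] [ 0.5971 -0.1373  0.0943] [ 0.1 -0.  -0. ] 15.69
0.093 [-0.7  0.5  0.7] [ 0.597  -0.1373  0.093 ] [ 0. -0. -0.] 15.94
0.092 [-1.1 -0.4  0.9] [ 0.597  -0.1373  0.0919] [ 0. -0.  0.] 16.19
0.091 [-0.6 -0.2  0.5] [ 0.597  -0.1373  0.091 ] [-0.1 -0.   0. ] 16.44
0.09 [0.1 0.8 2.4] [ 0.5971 -0.1373  0.0901] [-0.2 -0.3  0. ] 16.69
0.089 [ 1.9 -0.   3.2] [ 0.5972 -0.1374  0.0891] [-0.2 -0.3 -0. ] 16.94
0.088 [ 1.  -0.3  4.5] [ 0.5971 -0.1373  0.088 ] [-0.3 -0.4 -0. ] 17.19
0.087 [ 1.5 -0.2  1.2] [ 0.597  -0.1373  0.0869] [-0.3 -0.6  0. ] 17.44
0.086 [ 0.9 -0.4  2.9] [ 0.597  -0.1373  0.0859] [-0.2 -0.5  0. ] 17.69
0.085 [ 1.3 -1.4  0.8] [ 0.5969 -0.1373  0.0848] [-0.2 -0.5  0. ] 17.94
0.084 [ 1.7 -1.3 -1.2] [ 0.5969 -0.1373  0.0838] [-0.3 -0.5 -0. ] 18.19
0.083 [ 0.8 -0.8  0.4] [ 0.5969 -0.1373  0.0829] [-0.1 -0.4 -0. ] 18.44
0.082 [ 1.8 -0.5  0.7] [ 0.597  -0.1373  0.0819] [-0.2 -0.4  0. ] 18.69
0.081 [ 1.1 -1.   0.4] [ 0.597  -0.1373  0.0809] [-0.2 -0.4 -0. ] 18.94
0.08 [ 0.9 -2.   2.1] [ 0.597  -0.1373  0.0799] [-0.2 -0.4  0. ] 19.19
0.079 [ 1.5 -1.4  0.9] [ 0.597 
[... 1126 characters left out ...]
 1.2 -0.2 -6.8] [ 0.5966 -0.1371  0.064 ] [-0.3 -0.5  0. ] 23.44
0.064 [-1.2  0.3 -3.3] [ 0.5967 -0.1372  0.0638] [-0.   0.1  0. ] 23.69
0.0635 [ 0.1 -0.   1.2] [ 0.5971 -0.1373  0.0636] [-0. -0.  0.] 23.94
0.063 [-0.4  0.   1.1] [ 0.597  -0.1373  0.063 ] [ 0. -0.  0.] 24.19
0.0625 [-0.4  0.2  0.7] [ 0.597  -0.1373  0.0624] [0. 0. 0.] 24.44
0.062 [-0.7 -0.5  1.1] [ 0.597  -0.1373  0.062 ] [-0. -0. -0.] 24.69
0.0615 [-1.7  1.1  4.2] [ 0.5971 -0.1373  0.0617] [ 0.1  0.3 -0. ] 24.94
0.061 [-4.8  1.6 13.9] [ 0.5971 -0.1373  0.0616] [ 0.3  1.  -0. ] 25.19
0.0605 [-8.3  2.5 20.5] [ 0.5972 -0.1374  0.0615] [ 0.5  1.7 -0. ] 25.44
0.06 [-11.3   4.4  30.4] [ 0.5972 -0.1374  0.0615] [0.7 2.4 0. ] 25.69
```

Catches clicked at TCP z ≈ 0.0645 and the collar came home at 0.0617 with 30 N. Now the pull test.

Run:
```python
from h import *
x,y=.597,-.1373
f0=np.array([-.16,.0,-1.64])
F=lambda:np.mean([np.array(r.current_ft_force())-f0 for _ in range(3)],0)
r.servo_line([x,y,.0622],vel=.02);r.wait(.1);print(F(),r.current_eef_pos())
z=.0632
while z<.068:
    r.servo_line([x,y,z],vel=.02);r.wait(.05);f=F();print(round(z,5),f.round(1),np.round(r.current_eef_pos(),4),round(r.current_time(),2))
    if f[2]<-13.5: break
    z+=.0004 if f[2]>-3 else .00015
for _ in range(9): r.wait(.1);print(F().round(1))
r.servo_line([x,y,.0628],vel=.02);r.wait(.1);print(F(),r.current_time(),r.current_opening())
```

```text
[ 0.15404047 -0.23501523  0.51547889] [ 0.59687604 -0.13728644  0.06188644]
0.0632 [-0.1  0.3  0.2] [ 0.597  -0.1373  0.0631] 26.4
0.0636 [0.8 0.7 0.5] [ 0.597  -0.1373  0.0636] 26.7
0.064 [ 0.6 -0.2 -3.8] [ 0.5969 -0.1373  0.0638] 27.0
0.06415 [ 1.1 -0.4 -6.9] [ 0.5969 -0.1372  0.064 ] 27.3
0.0643 [  1.8  -0.  -10.2] [ 0.5969 -0.1372  0.0641] 27.6
0.06445 [  1.2   0.4 -13.7] [ 0.5968 -0.1372  0.0642] 27.9
[  2.3  -0.7 -14.9]
[  1.7  -0.4 -14.8]
[  1.9   0.6 -14. ]
[  2.4  -0.6 -14.6]
[  1.8  -0.1 -15.9]
[  1.1  -0.7 -16.3]
[  0.1  -0.3 -17.1]
[  1.2  -0.7 -16.8]
[  0.4  -0.  -17.6]
[-0.07466061 -0.11669051  0.20183722] 29.15 0.30934339607592837
```

It held about 15 N for 0.9 s. Next: set the collar back down, let go, retreat and check.

Run:
```python
from h import *
x,y=.597,-.1373
r.servo_line([x,y,.0618],vel=.02);print(r.current_ft_force())
r.gripper_to(.6);r.wait(.2);print(r.current_ft_force(),r.current_opening())
r.servo_line([x,y,.16],vel=.1)
r.move_ptp([.5,.12,.25],[np.pi,0,np.pi/2]);r.wait(.3)
s=r.grab_frame("scene");t=r.grab_frame("top");print(r.current_time())
f=lambda i,x,y,w,h:cv2.resize(i[y:y+h,x:x+w],(400,400),interpolation=cv2.INTER_CUBIC)
cv2.imwrite("pics/c6.png",np.hstack([f(s,170,195,80,80),f(t,295,125,80,80)]))
m=mask(s,(100,60,20),(135,255,255),(190,215,30,30));print(m)
print(tri(m[2],mask(t,(100,60,20),(135,255,255),(320,150,30,30))[2]))
```

```text
[ 0.20103526  0.12858093 -1.264821  ]
[-0.24462037  0.00747122  0.48399019] 0.6012593707461612
32.6083
(82, array([200, 228,   9,  11]), array([204.19512195, 233.1097561 ]), array([204.20491791, 232.72950745]))
(array([ 0.59653221, -0.1376652 ,  0.0692335 ]), np.float64(0.0006025945936156164))
```

View pics/c6.png

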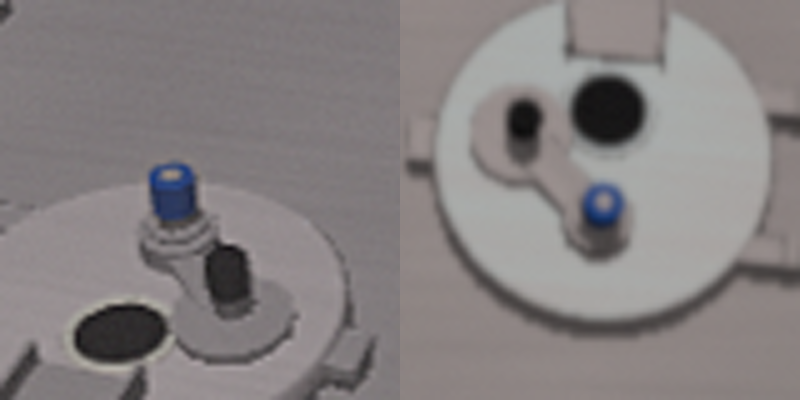

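The pin stands upright in the bush, with its knob at z ≈ 0.070 as it should be when seated (scene (204,233)), and the gate has not moved.

```bash
python3 -c "
from cell import r
print(r.finish_job())"
```

```text
the job is handed in; nothing more can be done
None
```

The blue-knobbed pin is clicked in and sitting fully home in the bush (about 30 N at most); it held a steady upward pull of about 15–17 N for 0.9 s, was let go, and the job was handed in at about 33 s.

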